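# Load the bench dogs into the gravity rack

## Robot

A 6-joint arm with a two-finger parallel gripper is mounted at the origin on the work surface. World frame = base frame: x ahead of the robot, y to its left, z up, the work surface at z = 0. Lengths are in m, angles in rad, forces in N, time in s.
With the tool pointing down it reaches from about 0.35 to 0.775 m from the base axis. Payload 5.5 kg.
Tool frame: the origin (TCP) lies at the very end of the fingers, on their centre line; the grasp point (between the pads) lies 19 mm behind it; x points along the fingers, y is the direction in which the jaws open and shut, and the axes are right-handed (so a half turn about x gives the same grasp; the last joint's range is limited). The gripper opens to 85 mm and grips with 20 to 120 N. Pads are 22 mm wide; open, the fingers measure 114 mm over their backs; the gripper's body (76 mm by 85 mm) begins 54 mm behind the grasp point. The pads swing forward as they close: fully open they stand 13 mm farther back than shut.
Start: joints at [-0.14, 0.313, 0.046, 1.304, 0, 1.431], TCP at [0.575, -0, 0.231] pointing down, gripper open.
Joint ranges: [-2.76, 2.76], [-0.86, 1.69], [-1.03, 1.26], [-2.2, 2.34], [-1.47, 1.5], [-3.14, 3.14]. Speed limits (rad/s): [2.57, 2.57, 3.14, 3.14, 3.14, 3.14].

## Interface

Orientations are given as a unit quaternion [w, x, y, z].
In Python, from workcell import readout, cams, env, finder gives the robot as it stands.
- The arm moves only by the tool drive_tool, never from a script. Its argument "moves" is a list that holds one entry, the list of rows, each a list of 7 numbers: the shift along the tool's x, y, z in m, then the turn, a rotation vector about the tool's x, y, z in rad, then the closure in counts, from 0 (fully open) to 255 (shut). A call has exactly 5 rows; each row is the pose to reach, as a shift and turn from the pose measured when the call began, along the tool's axes at that moment; what a row does not reach only later rows make up. A row lasts 1/8 s, in which the tool goes at most 62.5 mm and 10.7 degrees, less where a joint would pass 70% of its speed; a pose out of reach is approached as far as the arm can. A call with a gripper value outside its range is refused whole. The fingers move at their own pace and stop on an object; "squeeze" is the grip in N (left out, the last holds). Time passes only in rows, so rows that repeat a pose let the fingers close, or fill a call up. It gives the time, the measured TCP pose, the force and the opening at its end, in the units of the state.
- readout.get_state(): the state, without advancing time (a new reading comes with each control period).
- cams.read_camera(name): name is "scene" or "side" or "wrist"; returns the picture (420x560x3 uint8, blue, green, red); there is no depth.
- cams.camera_params(name): a dict with "mtx" (3x3 intrinsics, pixels), "R" (3x3) and "t" (3): a world point X has camera coordinates R X + t; the wrist camera has in their place "mount" (4x4, takes a point from camera to tool coordinates, whose origin is the TCP and whose axes are the tool frame's). Camera axes: x right, y down, z forward; pixel columns grow to the right and rows downward; lengths in m; the calibration is good to about 2 mm. A picture is of the moment at which its call begins: read the wrist's pose just before it. camera_params takes no time and is no camera call.
- env.hand_in(): hands the job in, once; it reports no verdict.
Trained networks look in the newest picture that a camera, given by its name, has taken for a name from the list of things; names that differ only in an ending like _2 or _b are one class to them, and where a whole thing is asked for, a point or a joint stands for the part that bears it (a point fixed in the world has none). Each returns a list of dicts, best first, with "conf" (0 to 1); they miss things now and then, are a little off and sometimes report something else, mostly with a low value. They report only what shows in the picture. A call takes as long as a camera call. They do not tell look-alikes from the thing itself.
- finder.regions_of(camera, name): "pixels" (420x560 bool, what is visible of it) and "point" ([column, row] in pixels, amid what is visible of it).
The state is a dict: "clock": time; "joint_pos": joint angles; "qvel": joint speeds; "tau": joint torques, N m; "tcp_pos": TCP position; "orientation": TCP orientation; "wrist_force": force on the tool from outside, world axes, zero at the start; "ft_torque": the same for the moment, N m; "finger_gap": finger opening in m.
Only numpy, scipy, OpenCV 4.12 (cv2) and the standard library are available. Lean on these libraries where they do the work, as an engineer would, in place of code of your own. Each camera call takes 0.05 s, during which the arm holds its last target.

## Task

With the rack's gate shut, lay the two bench dogs from their cradles into the upper part of the sloping ramp, lying across it with their necks over the ramp's rib, as the dog already at the bottom lies. When both wait at rest behind the gate, lift the gate fully and leave it up, so that they roll down to the pick-up end. Leave the other things on the bench where they are.

Things in the scene. Friction and masses are not known exactly. Their poses are not given: they have to be found in the camera images.
- dog_a: plain steel bench dog, a cylinder 26 mm dia x 80 mm, about 180 g, with a turned-down neck nearer one end. Origin on its axis at mid-length; the axis is its own y: shank y -40 to +13 mm, neck (12 mm dia) +13 to +33, collar +33 to +40; centre of mass y -5. x and z turn as it rolls. Lies level in cradle_a, axis 28 mm above the bench.
- dog_b: the same kind of bench dog as dog_a, same axes and sizes, lying in cradle_b, its neck pointing roughly the opposite way.
- dog_c: a third bench dog like dog_a that already lies properly at the pick-up end of the ramp, touching the end stop; it shows the right way round and stays there.
- dog_a_neck (a point): the middle of dog_a's neck, on its axis, at its y = +23 mm.
- dog_b_neck (a point): the middle of dog_b's neck, on its axis, at its y = +23 mm.
- dog_c_neck (a point): the middle of dog_c's neck, on its axis, at its y = +23 mm.
- cradle_a: fixed plywood block 60 x 90 x 15 mm, origin under its centre, the dog lying along its y. Four chocks, 5 mm high, stand beside the dog's axis (centres 15 mm off it), 33 to 43 mm from the block's middle; along the dog's middle 60 mm the space beside it is free down to the block's top, 13 mm below its axis. The two cradles may swap places.
- cradle_b: fixed plywood cradle of dog_b, like cradle_a.
- ramp: the fixed plywood rack's sloping ramp. Origin on the deck, mid-width, directly below the gate, 50 mm above the bench. x points down the slope (10 degrees, roughly away from the robot), y level across, z is the deck's normal. Deck x -125 to +125 mm. Side walls 18 mm high, inner faces at y = +-48 mm: 8 mm play at each end of a dog lying across. A properly lying dog's axis is 13 mm over the deck.
- load_spot (a point): on the deck surface, mid-width, 80 mm up the slope from the ramp's origin: the free place to lay a dog; let go here it rolls down to the gate by itself. Beside it (x -125 to -20 mm) outward-flaring lips above the side walls, to 31 mm above the deck and 64 mm either side of mid-width, guide the dog in.
- rib (a point): beside load_spot on the top of an aluminium rib, 5.5 mm high and 6 mm wide, which runs down the whole deck at the ramp's y = +23 mm. A dog's neck straddles it with 7 mm side play each way when the dog's own y points along the ramp's y; the dog then lies flat and rolls freely. The wrong way round it rides up on the rib.
- end_stop (a point): foot of the end stop's face at the lower (pick-up) end of the ramp, mid-width, at the ramp's x = +125 mm; the stop is 18 mm high.
- crossbar (a point): middle of the underside of the fixed crossbar just below the gate, 77 mm above the bench; the bar is 12 mm along the ramp, 143 mm across and 12 mm high. Only properly lying dogs pass beneath it.
- gate (a joint): upright aluminium gate plate across the ramp (6 mm thick, 94 mm wide, its foot 10 mm above the deck when shut); joint = lift in m, 0 shut, 0.045 fully up. It moves straight up in the world, takes about 4 to 5 N to lift and stays by friction where it is left.
- gate_grip (a point): in the gate's wooden grip block (16 mm along the ramp, 44 mm across it, 34 mm high), 15 mm below its top, midway in the other directions; moves with the gate; 125 mm above the bench when shut. Beneath the block is only a narrow neck; the crossbar's top lies 36 mm below this point when shut.
- screwdriver: loose screwdriver with a black handle lying on the bench; a bystander.
- glue: small loose white glue bottle, 52 mm in diameter and about 80 mm high, standing; a bystander; origin under its centre.
- offcut: loose plywood offcut 160 x 50 x 18 mm lying flat; a bystander; origin under its centre.
There are look-alikes about, which are no part of the job. What is shaped like the dog_b but green is not meant.

How it is judged:
By the outcome, as a careful person would: the job done as asked, in the order asked, and still so for the second after the job is handed in, with the robot touching nothing.
It also fails if it takes over 67 s, if anything falls off the work surface, if the arm or the gripper's body presses on something with over 40 N, if the wrist force passes 120 N, or if a joint passes its speed limit or range.

## Working session

There is one attempt and no reset: what is moved stays moved. The work goes in short steps, Python scripts to look and compute and a tool call to move; the robot and the scene stay as the last step left them, time stands still between calls to the robot, and variables do not carry over. Pictures are saved under pics/ and viewed, and the job is handed in when it is done.

Besides the shell and the picture viewer there is one more tool, called after "Call:" as name(argument=value, ...), one argument or row to a line, values as JSON. drive_tool: Moves the arm, as the interface text tells. Its arguments: {"type":"object","properties":{"moves":{"type":"array"},"squeeze":{"type":"number"}},"required":["moves"]}

```bash
ls; mkdir -p pics; python3 - <<'E'
from workcell import readout, cams, env, finder
import cv2, numpy as np
print(readout.get_state())
for n in ["scene","side","wrist"]:
    im=cams.read_camera(n); cv2.imwrite(f"pics/{n}0.png",im)
    p=cams.camera_params(n); print(n,{k:np.round(v,4).tolist() for k,v in p.items()})
E
```

```text
pics
{'clock': 0.0, 'joint_pos': array([-1.39586372e-01,  3.13990562e-01,  4.49566123e-02,  1.30360907e+00,
       -1.62148322e-06,  1.43121777e+00]), 'qvel': array([-1.69731507e-03, -6.89398131e-04, -9.44400795e-05,  1.33479158e-03,
        5.46257562e-04, -7.57088493e-04]), 'tau': array([-2.90074182e-03, -4.80629075e+01,  2.98531097e+01,  1.95313990e-02,
       -3.83516899e-04, -4.27451073e-05]), 'tcp_pos': array([5.74473985e-01, 7.16212534e-05, 2.30405335e-01]), 'orientation': array([ 0.49947676,  0.49960833,  0.50051891, -0.50039515]), 'wrist_force': array([-0.09047465, -0.57495379, -1.00562833]), 'ft_torque': array([-0.03892526,  0.06047481, -0.00414286]), 'finger_gap': 0.08543139726848585}
scene {'mtx': [[416.6818, 0.0, 283.0786], [0.0, 416.6818, 207.9582], [0.0, 0.0, 1.0]], 'R': [[0.6992, 0.7149, 0.0098], [0.3991, -0.379, -0.8349], [-0.5931, 0.5877, -0.5503]], 't': [-0.4157, -0.1394, 1.5012]}
side {'mtx': [[475.8671, 0.0, 287.7776], [0.0, 475.8671, 213.4559], [0.0, 0.0, 1.0]], 'R': [[-0.977, -0.2125, -0.0155], [-0.1263, 0.6365, -0.7608], [0.1715, -0.7414, -0.6487]], 't': [0.5513, 0.1615, 1.241]}
wrist {'mtx': [[290.8321, 0.0, 275.5001], [0.0, 290.8321, 212.4694], [0.0, 0.0, 1.0]], 'mount': [[0.0002, -0.2946, 0.9556, -0.1417], [1.0, -0.0002, -0.0003, -0.0005], [0.0002, 0.9556, 0.2946, -0.0759], [0.0, 0.0, 0.0, 1.0]]}
```

View pics/scene0.png

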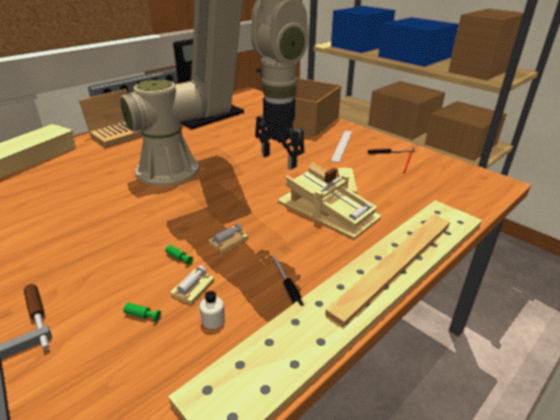

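View pics/side0.png

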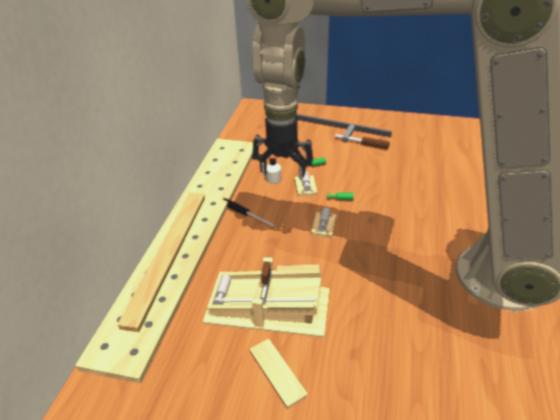

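View pics/wrist0.png

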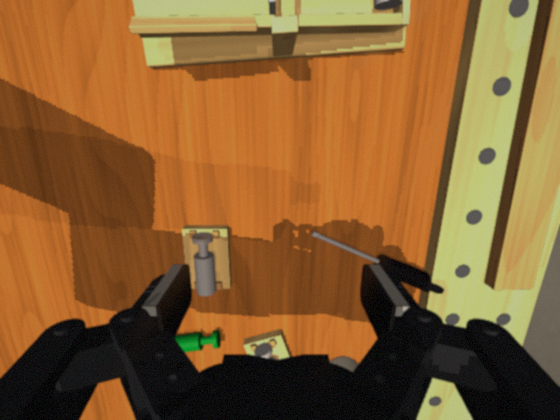

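Rack sits to the left (+y), two cradles to the right with steel dogs, and green look-alikes beside them. The wrist view shows one cradle dog at about (205,262), neck up (+y), and the other at about (265,350). I'll measure next.

```bash
cat > h.py <<'E'
from workcell import readout, cams, env, finder
import cv2, numpy as np
from scipy.spatial.transform import Rotation as Ro
def pose():
    s=readout.get_state(); q=s['orientation']
    T=np.eye(4); T[:3,:3]=Ro.from_quat([q[1],q[2],q[3],q[0]]).as_matrix(); T[:3,3]=s['tcp_pos']; return T
def cam(name,T=None):
    p=cams.camera_params(name)
    if name=='wrist':
        W=(pose() if T is None else T)@p['mount']; R=W[:3,:3].T; t=-R@W[:3,3]
    else: R,t=np.array(p['R']),np.array(p['t'])
    return p['mtx'],R,np.ravel(t)
def bp(c,px,z):
    K,R,t=c; d=R.T@np.linalg.inv(K)@[px[0],px[1],1]; o=-R.T@t
    return o+d*(z-o[2])/d[2]
def proj(c,X):
    K,R,t=c; x=(np.atleast_2d(X)@R.T+t)@K.T; return x[:,:2]/x[:,2:]
def tri(cs,pxs):
    A=[];b=[]
    for c,px in zip(cs,pxs):
        K,R,t=c; P=K@np.c_[R,t]
        for i in (0,1):
            r=px[i]*P[2]-P[i]; A.append(r[:3]);b.append(-r[3])
    return np.linalg.lstsq(np.array(A),np.array(b),rcond=None)[0]
def Rt(yaw,tilt=0):
    "tool down, jaw direction y at world yaw; x down, y=(cos,sin,0)"
    y=np.array([np.cos(yaw),np.sin(yaw),0]);x=np.array([0,0,-1.]);return np.c_[x,y,np.cross(x,y)]
def move(pos,R,T=None):
    T=pose() if T is None else T
    d=T[:3,:3].T@(np.array(pos)-T[:3,3]); w=Ro.from_matrix(T[:3,:3].T@R).as_rotvec()
    return np.round(d,4).tolist(),np.round(w,4).tolist()
E
python3 - <<'E'
from h import *
for n in ['scene','side','wrist']:
    T=pose(); im=cams.read_camera(n); c=cam(n,T)
    for o,z in [('dog_a',.028),('dog_a_neck',.028),('cradle_a',.015),('gate_grip',.125),('ramp',.05),('glue',.04),('offcut',.018)]:
        try: r=finder.regions_of(n,o)
        except Exception as e: print(n,o,e); continue
        for k in r[:6]:
            m=k['pixels']; ys,xs=np.nonzero(m)
            pa=cv2.fitEllipse if 0 else None
            print(n,o,round(k['conf'],2),np.round(k['point'],1),m.sum(),im[m].mean(0).round(),bp(c,k['point'],z).round(3))
E
```

```text
scene dog_a 0.79 [143.  311.8] 496 [ 47. 124.  68.] [ 0.581 -0.41   0.028]
scene dog_a 0.76 [173.7 257.6] 243 [ 44. 124.  45.] [ 0.47  -0.265  0.028]
scene dog_a 0.66 [227.8 230.4] 262 [105. 116. 127.] [ 0.473 -0.095  0.028]
scene dog_a 0.51 [360.6 209. ] 159 [154. 170. 177.] [0.661 0.259 0.028]
scene dog_a_neck 0.71 [228.9 233.6] 298 [101. 115. 131.] [ 0.487 -0.102  0.028]
scene cradle_a 0.86 [195.7 293. ] 545 [100. 158. 176.] [ 0.6   -0.289  0.015]
scene cradle_a 0.59 [230.8 242. ] 405 [ 75. 121. 153.] [ 0.506 -0.111  0.015]
scene cradle_a 0.28 [333.3 195.8] 2040 [109. 168. 184.] [0.544 0.274 0.015]
scene gate_grip 0.58 [326.4 180.2] 241 [ 63.  87. 110.] [0.584 0.182 0.125]
scene gate_grip 0.43 [333.1 195.7] 2094 [108. 167. 183.] [0.652 0.131 0.125]
scene gate_grip 0.39 [188.3 278. ] 322 [149. 161. 169.] [ 0.655 -0.331  0.125]
scene ramp 0.58 [334.8 198. ] 2038 [109. 168. 184.] [0.59  0.222 0.05 ]
scene glue 0.84 [212.1 307.4] 750 [116. 136. 148.] [ 0.683 -0.301  0.04 ]
scene offcut 0.7 [350.6 176.9] 205 [136. 218. 225.] [0.508 0.409 0.018]
side dog_a 0.78 [221.6 286.9] 287 [179. 1
[... 1100 characters left out ...]
[155. 221. 228.] [0.492 0.41  0.018]
wrist dog_a 0.81 [195.8 339.1] 598 [ 34. 109.  21.] [ 0.46  -0.22   0.028]
wrist dog_a 0.8 [263.9 349.9] 258 [ 85.  96. 103.] [ 0.558 -0.239  0.028]
wrist dog_a 0.78 [385.   4.] 235 [64. 70. 75.] [0.686 0.191 0.028]
wrist dog_a 0.59 [202.7 268.4] 1106 [ 93. 102. 112.] [ 0.478 -0.108  0.028]
wrist dog_a_neck 0.67 [270.8   6.7] 106 [75. 93. 98.] [0.57  0.189 0.028]
wrist cradle_a 0.66 [217.4 250. ] 1669 [ 76. 129. 162.] [ 0.496 -0.087  0.015]
wrist ramp 0.97 [250.2  17. ] 8673 [102. 161. 169.] [0.55  0.173 0.05 ]
wrist glue 0.59 [344.9 363. ] 241 [74. 88. 98.] [ 0.673 -0.251  0.04 ]
wrist offcut 0.2 [215.6 249.3] 1723 [ 75. 128. 161.] [ 0.495 -0.085  0.018]
```

Call:
drive_tool(
  moves=[
    [[-0.01,-0.01,0.05,0,0,0,0],[-0.02,-0.03,0.1,0,0,0,0],[-0.03,-0.04,0.15,0,0,0,0],[-0.03,-0.04,0.15,0,0,0,0],[-0.03,-0.04,0.15,0,0,0,0]],
  ],
)

```text
clock: 1.98
tcp_pos: [0.5349, -0.15, 0.2612]
orientation: [0.5, 0.5, 0.5, -0.5]
wrist_force: [0.2, -0.6, -0.4]
finger_gap: 0.0853
```

```bash
python3 - <<'E'
from h import *
T=pose(); im=cams.read_camera('wrist'); c=cam('wrist',T); cv2.imwrite('pics/w1.png',im)
print(T.round(3).tolist())
np.save('T1.npy',T)
for o in ['dog_a','dog_a_neck','cradle_a']:
    for k in finder.regions_of('wrist',o):
        m=k['pixels']; print(o,round(k['conf'],2),np.round(k['point'],1),m.sum(),im[m].mean(0).round(),bp(c,k['point'],.028).round(4))
cv2.imwrite('pics/w1z.png',cv2.resize(im[100:380,120:420],None,fx=2,fy=2,interpolation=cv2.INTER_CUBIC))
E
```

```text
[[-0.0, 1.0, -0.001, 0.535], [0.0, -0.001, -1.0, -0.15], [-1.0, -0.0, -0.0, 0.261], [0.0, 0.0, 0.0, 1.0]]
dog_a 0.68 [297.9 271.1] 911 [ 97. 105. 114.] [ 0.5664 -0.2777  0.028 ]
dog_a 0.65 [228.4 150.8] 1220 [152. 164. 173.] [ 0.4747 -0.1077  0.028 ]
dog_a 0.55 [291.2 337.9] 725 [ 39. 124.  27.] [ 0.5585 -0.3936  0.028 ]
dog_a 0.39 [298.9 256.1] 1447 [ 79. 132. 167.] [ 0.5673 -0.2541  0.028 ]
dog_a_neck 0.87 [230.5 151.4] 1201 [152. 164. 173.] [ 0.4773 -0.1085  0.028 ]
cradle_a 0.86 [297.3 256.3] 1443 [ 77. 130. 166.] [ 0.565  -0.2544  0.028 ]
cradle_a 0.7 [241.3 137.7] 2144 [119. 183. 189.] [ 0.4916 -0.0917  0.028 ]
cradle_a 0.16 [297.  270.7] 919 [ 98. 106. 115.] [ 0.5651 -0.2771  0.028 ]
```

View pics/w1.png

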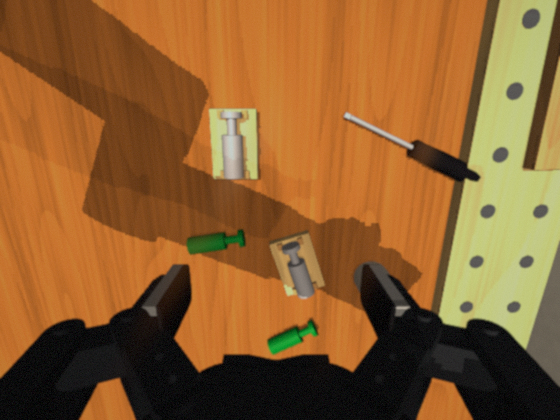

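View pics/w1z.png

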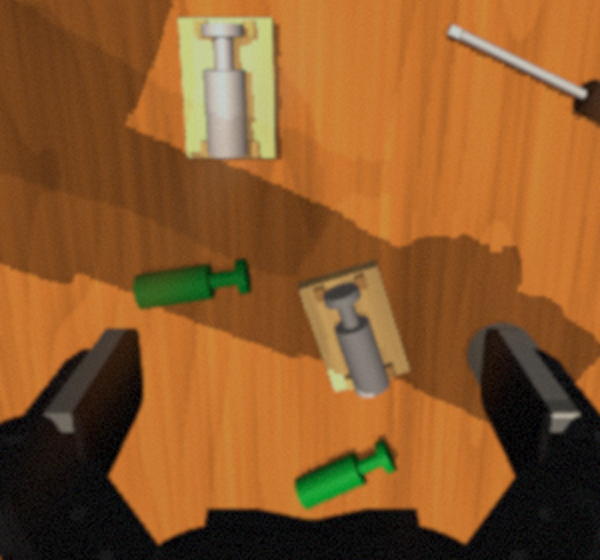

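```bash
python3 - <<'E'
from h import *
a=cams.read_camera('scene'); b=cams.read_camera('side')
z=lambda i,x,y,w,h,f:cv2.resize(i[y:y+h,x:x+w],None,fx=f,fy=f,interpolation=cv2.INTER_CUBIC)
cv2.imwrite('pics/s1.png',np.hstack([z(a,160,210,100,100,4),z(b,260,150,100,100,4)]))
cv2.imwrite('pics/s2.png',np.hstack([z(a,270,150,130,100,3),z(b,200,250,135,100,3)]))
E
```

```text
(no output)
```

View pics/s1.png

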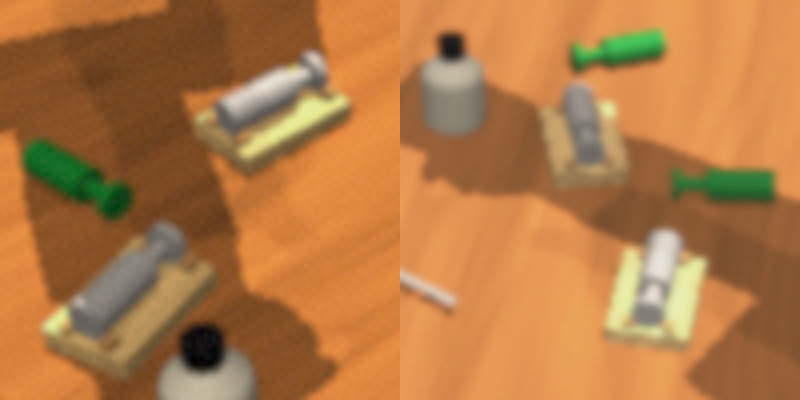

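View pics/s2.png

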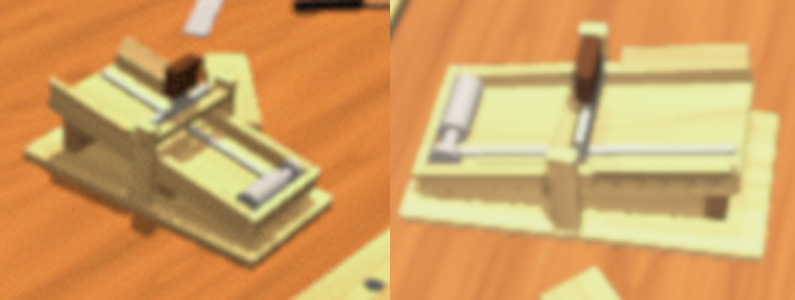

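Both cradle dogs show their collars toward +y (scene crop and wrist view agree). So neither needs a half turn, despite the description. dog_c lies with its neck at +y over the rib. I'll fit a dog model to the silhouettes.

```bash
cat >> h.py <<'E'
def dogpts():
    a=np.linspace(0,2*np.pi,24,endpoint=False); segs=[]
    for y0,y1,r in [(-.04,.013,.013),(.013,.033,.006),(.033,.04,.013)]:
        segs.append(np.vstack([np.c_[r*np.cos(a),0*a+y,r*np.sin(a)] for y in (y0,y1)]))
    return segs
SEG=dogpts(); S=4
def dogmask(c,T,shape=(420,560)):
    m=np.zeros((shape[0],shape[1]),np.uint8)
    for s in SEG:
        p=proj(c,s@T[:3,:3].T+T[:3,3])
        cv2.fillConvexPoly(m,cv2.convexHull(np.round(p*256).astype(np.int32)),255,cv2.LINE_AA,8)
    return m/255.
def dogT(x,y,z,yaw):  # yaw of dog's own y axis in world
    T=np.eye(4); yy=np.array([np.cos(yaw),np.sin(yaw),0]); zz=np.array([0,0,1.]); T[:3,:3]=np.c_[np.cross(yy,zz),yy,zz]; T[:3,3]=[x,y,z]; return T
def fitdog(c,mask,x0,z=.028):
    from scipy.optimize import minimize
    t=cv2.GaussianBlur(mask.astype(float),(0,0),1.)
    f=lambda p: np.abs(cv2.GaussianBlur(dogmask(c,dogT(p[0],p[1],z,p[2])),(0,0),1.)-t).sum()/mask.sum()
    best=None
    for fl in (0,np.pi):
        q=np.array(x0)+[0,0,fl]
        r=minimize(f,q,method='Nelder-Mead',options=dict(initial_simplex=q+np.array([[0,0,0],[.015,0,0],[0,.015,0],[0,0,.3]]),xatol=1e-4,fatol=1e-4))
        print('  fit',r.x.round(4),round(r.fun,3))
        if best is None or r.fun<best.fun: best=r
    return best.x
E
python3 - <<'E'
from h import *
im=cams.read_camera('wrist');T=pose(); c=cam('wrist',T)
out=im.copy()
for k in finder.regions_of('wrist','dog_a'):
    b,g,r=im[k['pixels']].mean(0)
    if g>r+15: continue
    p=bp(c,k['point'],.028)
    print(k['point'],round(k['conf'],2))
    q=fitdog(c,k['pixels'],[p[0],p[1],np.pi/2])
    cs,_=cv2.findContours((dogmask(c,dogT(q[0],q[1],.028,q[2]))>.5).astype(np.uint8),0,2)
    cv2.drawContours(out,cs,-1,(0,0,255),1)
cv2.imwrite('pics/fit1.png',cv2.resize(out[90:310,180:350],None,fx=2.7,fy=2.7,interpolation=cv2.INTER_CUBIC))
E
```

```text
[297.8, 269.8] 0.8
  fit [ 0.566  -0.2761  1.876 ] 0.135
  fit [ 0.5667 -0.2764  5.0293] 0.235
[232.1, 151.8] 0.75
  fit [ 0.48   -0.101   1.5702] 0.15
  fit [ 0.4801 -0.1016  4.7048] 0.39
```

View pics/fit1.png

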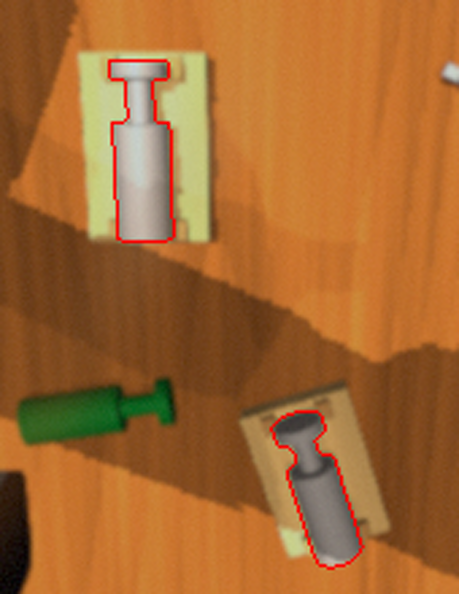

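Call:
drive_tool(
  moves=[
    [[0.03,-0.04,-0.03,0,0,0,0],[0.08,-0.055,-0.042,0,0,0,0],[0.13,-0.055,-0.042,0,0,0,0],[0.17,-0.055,-0.042,0,0,0,0],[0.17,-0.055,-0.042,0,0,0,0]],
  ],
)

```text
clock: 3.0
tcp_pos: [0.4775, -0.106, 0.0887]
orientation: [0.498, 0.499, 0.503, -0.5]
wrist_force: [-0.4, 0.2, 0.5]
finger_gap: 0.0856
```

```bash
python3 - <<'E'
from h import *
T=pose(); im=cams.read_camera('wrist'); c=cam('wrist',T); cv2.imwrite('pics/w2.png',im)
for k in finder.regions_of('wrist','dog_a')[:3]:
    b,g,r=im[k['pixels']].mean(0)
    print(k['point'],round(k['conf'],2),k['pixels'].sum())
    if g>r+15: continue
    p=bp(c,k['point'],.028)
    fitdog(c,k['pixels'],[p[0],p[1],np.pi/2])
print(move([.480,-.108,.018],Rt(0)))
E
```

```text
[240.1, 352.3] 0.78 1256
[277.9, 228.4] 0.77 3446
  fit [ 0.4797 -0.1013  1.5722] 0.081
  fit [ 0.4795 -0.1013  4.715 ] 0.258
[353.7, 364.6] 0.49 44
  fit [ 0.571  -0.3496  2.4597] 1.0
  fit [ 0.5932 -0.3541  5.2013] 1.0
([0.0741, -0.0006, 0.0007], [0.0016, 0.0001, -0.0003])
```

View pics/w2.png

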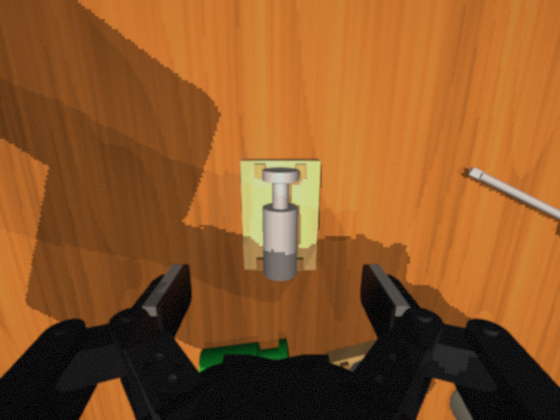

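The close view confirms the dog at (0.480, -0.101), collar at the top of the picture (280,176). Descending to grasp.

Call:
drive_tool(
  moves=[
    [[0.04,0.0,0.0,0,0,0,0],[0.065,0.0,0.0,0,0,0,0],[0.073,0.0,0.0,0,0,0,0],[0.073,0.0,0.0,0,0,0,0],[0.073,0.0,0.0,0,0,0,0]],
  ],
)

```text
clock: 3.72
tcp_pos: [0.482, -0.1079, 0.0207]
orientation: [0.501, 0.5, 0.499, -0.499]
wrist_force: [-0.1, 0.1, 0.6]
finger_gap: 0.0853
```

Call:
drive_tool(
  moves=[
    [[0.0,0,0,0,0,0,255],[0.0,0,0,0,0,0,255],[0.0,0,0,0,0,0,255],[0,0,0,0,0,0,255],[0,0,0,0,0,0,255]],
  ],
  squeeze=60,
)

```text
clock: 4.35
tcp_pos: [0.4818, -0.108, 0.0212]
orientation: [0.501, 0.5, 0.499, -0.499]
wrist_force: [-1.3, 0.3, 4.9]
finger_gap: 0.0238
```

Call:
drive_tool(
  moves=[
    [[0,0,0,0,0,0,255],[0,0,0,0,0,0,255],[-0.02,0,0,0,0,0,255],[-0.05,0,0,0,0,0,255],[-0.08,0,0,0,0,0,255]],
  ],
)

```text
clock: 4.97
tcp_pos: [0.4811, -0.1076, 0.1012]
orientation: [0.501, 0.5, 0.5, -0.499]
wrist_force: [1.0, -0.1, -2.3]
finger_gap: 0.0234
```

```bash
python3 - <<'E'
from h import *
s=readout.get_state(); print(s['finger_gap'],s['tcp_pos'],s['wrist_force'])
im=cams.read_camera('wrist'); cv2.imwrite('pics/w3.png',im)
E
```

```text
0.023431187508194774 [ 0.48111668 -0.10757202  0.10124123] [ 0.97926139 -0.08677789 -2.27446172]
```

View pics/w3.png

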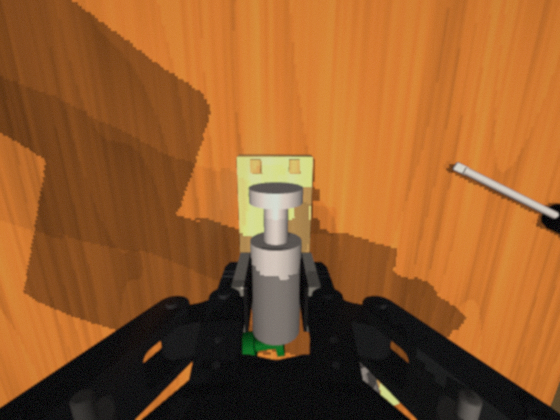

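Call:
drive_tool(
  moves=[
    [[-0.06,0.01,-0.02,0,0,0,255],[-0.1,0.02,-0.07,0,0,0,255],[-0.14,0.03,-0.12,0,0,0,255],[-0.18,0.04,-0.18,0,0,0,255],[-0.2,0.07,-0.238,0,0,0,255]],
  ],
)

```text
clock: 5.65
tcp_pos: [0.5429, 0.1112, 0.298]
orientation: [0.503, 0.501, 0.497, -0.498]
wrist_force: [2.3, -0.5, -1.6]
finger_gap: 0.0237
```

Call:
drive_tool(
  moves=[
    [[0,0,0,0,0,0,255],[0,0,0,0,0,0,255],[0,0,0,0,0,0,255],[0,0,0,0,0,0,255],[0,0,0,0,0,0,255]],
  ],
)

```text
clock: 6.28
tcp_pos: [0.5427, 0.1104, 0.2978]
orientation: [0.503, 0.501, 0.497, -0.499]
wrist_force: [-0.2, -0.7, -2.6]
finger_gap: 0.0236
```

```bash
python3 - <<'E'
from h import *
T=pose(); im=cams.read_camera('wrist'); c=cam('wrist',T); cv2.imwrite('pics/w4.png',im); np.save('T4.npy',T); print(T.round(4).tolist())
for o,z in [('dog_a',.05),('gate_grip',.14),('ramp',.05),('rib',.06)]:
  for k in finder.regions_of('wrist',o): print(o,np.round(k['point'],1),round(k['conf'],2),k['pixels'].sum(),bp(c,k['point'],z).round(4))
cv2.imwrite('pics/w4z.png',cv2.resize(im[20:230,120:500],None,fx=2.1,fy=2.1,interpolation=cv2.INTER_CUBIC))
E
```

```text
[[0.0084, 1.0, -0.0002, 0.5427], [-0.0029, -0.0001, -1.0, 0.1104], [-1.0, 0.0084, 0.0029, 0.2978], [0.0, 0.0, 0.0, 1.0]]
dog_a [274.5 266.9] 0.91 7059 [ 0.5426 -0.0194  0.05  ]
dog_a [382.2  92.8] 0.76 1361 [0.6771 0.2213 0.05  ]
gate_grip [298.   88.5] 0.62 1169 [0.5648 0.2171 0.14  ]
ramp [272.4  88.9] 0.79 20350 [0.5403 0.2257 0.05  ]
rib [268.9  88.4] 0.91 20566 [0.5361 0.2253 0.06  ]
```

View pics/w4.png

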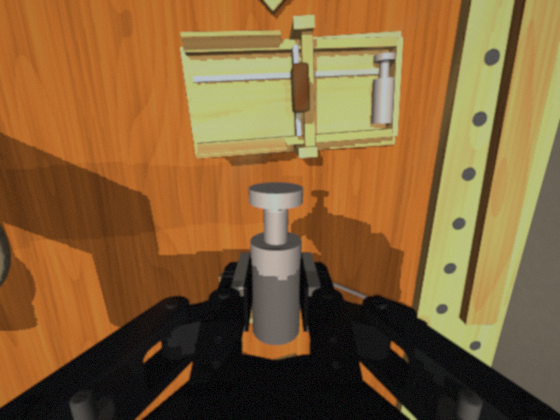

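View pics/w4z.png

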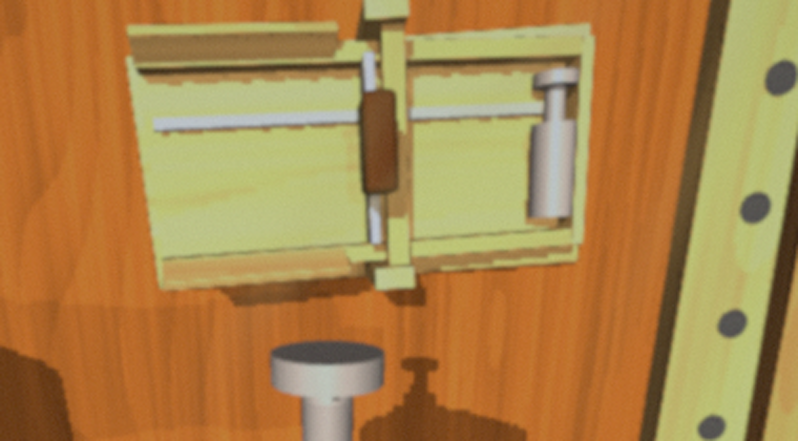

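```bash
cat >> h.py <<'E'
def rampT(x,y,psi,z=.05):
    T=np.eye(4); T[:3,:3]=Ro.from_euler('ZY',[psi,np.deg2rad(10)]).as_matrix(); T[:3,3]=[x,y,z]; return T
E
cat > fr.py <<'E'
from h import *
from scipy.optimize import least_squares
T=np.load('T4.npy'); im=cv2.imread('pics/w4.png'); c=cam('wrist',T)
zz=lambda x,y:(x/2.1+120-.25,y/2.1+20-.25)
L=[((-.125,.023,.0055),zz(155,125)),((-.125,.064,.031),zz(128,27)),((-.02,.064,.031),zz(337,22)),((-.125,-.064,.031),zz(163,288)),((.125,.048,.018),zz(581,41)),((.125,-.048,.018),zz(574,243))]
P=np.array([l[0] for l in L]); U=np.array([l[1] for l in L])
def res(p):
    R=rampT(*p); q=proj(c,P@R[:3,:3].T+R[:3,3])-U
    r2=proj(c,R[:3,:3]@[.106,.023,.0055]+R[:3,3])[0]-zz(540,107)
    return np.r_[q.ravel(),r2[1]]
r=least_squares(res,[.57,.22,0],loss='soft_l1'); print(r.x.round(4),res(r.x).round(1))
R=rampT(*r.x)
out=cv2.resize(im[20:230,120:500],None,fx=2.1,fy=2.1,interpolation=cv2.INTER_CUBIC)
def line(a,b,col,w=False):
    X=np.array([a,b]); X=X@R[:3,:3].T+R[:3,3]
    q=(proj(c,X)-[120,20]+.25)*2.1; cv2.line(out,*[tuple(np.round(v).astype(int).tolist()) for v in q],col,1)
for y in(.02,.026): line((-.125,y,.0055),(.125,y,.0055),(0,0,255))
for s in(-1,1):
    line((-.125,s*.048,0),(.125,s*.048,0),(255,0,0)); line((-.125,s*.064,.031),(-.02,s*.064,.031),(255,0,255)); line((-.02,s*.048,.018),(.125,s*.048,.018),(0,128,0))
line((.125,-.048,.018),(.125,.048,.018),(0,128,0));line((-.125,-.048,0),(-.125,.048,0),(255,0,0))
for dx in(-.008,.008):
  for h in(.140,.106):
    o=R.copy(); 
    X=np.array([R[:3,3]+np.array([0,0,h-.05])+Ro.from_euler('Z',r.x[2]).as_matrix()@[dx,s*.022,0] for s in(-1,1)])
    q=(proj(c,X)-[120,20]+.25)*2.1; cv2.line(out,*[tuple(np.round(v).astype(int).tolist()) for v in q],(0,255,255) if h>.12 else (255,255,0),1)
cv2.imwrite('pics/fr.png',out)
ks=[k for k in finder.regions_of('wrist','dog_c') if 350<k['point'][0]<420 and k['point'][1]<150]
print('dog_c'); z=R[2,3]+(R[:3,:3]@[.112,0,.013])[2]
q=fitdog(c,ks[0]['pixels'],[.677,.22,1.57],z=z)
print((R[:3,:3].T@(np.r_[q[:2],z]-R[:3,3])).round(4))
h=[k for k in finder.regions_of('wrist','dog_a') if k['point'][1]>200][0]['pixels']
for dz in (.004,.007,.010,.013):
    print('held dz',dz); fitdog(c,h,[T[0,3],T[1,3]+.007,1.57],z=T[2,3]+dz)
E
python3 fr.py
```

```text
[0.5683 0.218  0.0664] [-5.1  0.2 -1.  -0.8  0.7 -0.5  0.7  2.   0.9  6.5 -0.  -7.   0.3]
dog_c
  fit [0.6797 0.2254 1.6383] 0.101
  fit [0.6799 0.2255 4.7894] 0.311
[0.1112 0.     0.0129]
held dz 0.004
  fit [0.5421 0.1164 1.5718] 0.044
  fit [0.5421 0.1163 4.7141] 0.185
held dz 0.007
  fit [0.542  0.1172 1.5672] 0.078
  fit [0.5421 0.1171 4.7128] 0.218
held dz 0.01
  fit [0.542  0.1183 1.5722] 0.124
  fit [0.542  0.1178 4.7134] 0.263
held dz 0.013
  fit [0.5418 0.1194 1.5728] 0.173
  fit [0.5423 0.1183 4.7063] 0.311
```

View pics/fr.png

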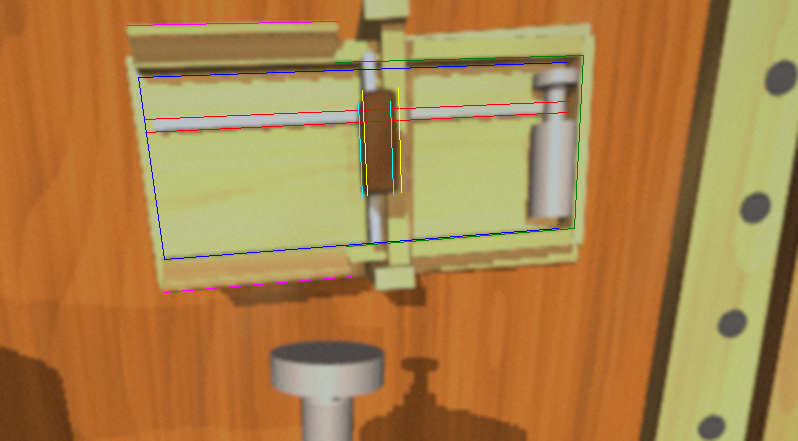

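Ramp fit agrees with dog_c: model x = 0.111 against 0.112 expected, y = 0, same yaw. Next, the placing pose.

```bash
cat >> h.py <<'E'
RP=rampT(.5683,.218,.0664)
RTool=RP[:3,:3]@np.array([[0,1,0],[0,0,-1],[-1,0,0.]])
def place(h,dz,dy,x=-.08,y=0.,tool=RTool):
    return RP[:3,:3]@[x,y,h]+RP[:3,3]-tool@np.array([-dz,0,-dy])
E
python3 - <<'E'
from h import *
for h in (.075,.015):
    t=place(h,.006,.0065); print(t.round(4),move(t,RTool))
E
```

```text
[0.5021 0.2071 0.1318] ([0.1655, -0.0422, -0.0964], [-0.0654, -0.0025, -0.1833])
[0.4917 0.2064 0.0728] ([0.2245, -0.0531, -0.0959], [-0.0654, -0.0025, -0.1833])
```

Call:
drive_tool(
  moves=[
    [[0.02,-0.02,-0.04,-0.02,0,-0.06,255],[0.06,-0.035,-0.08,-0.04,0,-0.12,255],[0.11,-0.042,-0.0965,-0.0654,-0.0025,-0.1833,255],[0.155,-0.042,-0.0965,-0.0654,-0.0025,-0.1833,255],[0.165,-0.042,-0.0965,-0.0654,-0.0025,-0.1833,255]],
  ],
)

```text
clock: 7.25
tcp_pos: [0.5002, 0.207, 0.1294]
orientation: [0.471, 0.434, 0.558, -0.528]
wrist_force: [-0.1, -0.5, -2.1]
finger_gap: 0.0241
```

```bash
python3 - <<'E'
from h import *
im=cams.read_camera('wrist'); T=pose(); cv2.imwrite('pics/w5.png',im); b=cams.read_camera('side'); a=cams.read_camera('scene')
z=lambda i,x,y,w,h,f:cv2.resize(i[y:y+h,x:x+w],None,fx=f,fy=f,interpolation=cv2.INTER_CUBIC)
cv2.imwrite('pics/s5.png',np.hstack([z(a,260,130,130,110,3),z(b,200,230,135,110,3)]))
for h in (.075,.015):
    t=place(h,.006,.0065); print(t.round(4),move(t,RTool))
E
```

```text
[0.5021 0.2071 0.1318] ([0.0018, -0.0004, 0.0], [-0.0002, -0.0002, -0.0011])
[0.4917 0.2064 0.0728] ([0.0618, -0.0005, 0.0], [-0.0002, -0.0002, -0.0011])
```

View pics/w5.png

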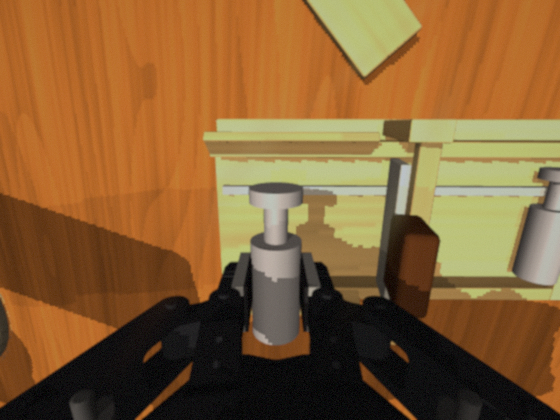

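View pics/s5.png

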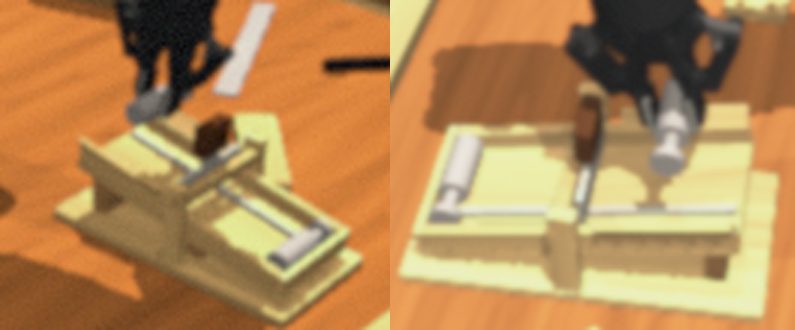

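```bash
python3 - <<'E'
from h import *
T=pose(); K,R,t=cam('wrist',T)
def bpr(px,z):
    o=RP[:3,:3].T@(-R.T@t-RP[:3,3]); d=RP[:3,:3].T@R.T@np.linalg.inv(K)@[px[0],px[1],1]; return (o+d*(z-o[2])/d[2]).round(4)
print(bpr((235,190),.0055),bpr((350,190),.0055),bpr((500,190.5),.0055), bpr((224,185),.0055))
c=(K,R,t)
print('dogc',proj(c,RP[:3,:3]@[.112,.04,.013]+RP[:3,3]))
h=[k for k in finder.regions_of('side','dog_a')][:0]
E
```

```text
[-0.1093  0.0228  0.0055] [-0.0257  0.0228  0.0055] [0.0836 0.0224 0.0055] [-0.1171  0.0265  0.0055]
dogc [[555.37573488 167.77481012]]
```

The rib measures y = 22.8 mm in my ramp frame (23 expected). Lowering.

Call:
drive_tool(
  moves=[
    [[0.03,0,0,0,0,0,255],[0.05,0,0,0,0,0,255],[0.058,0,0,0,0,0,255],[0.061,0,0,0,0,0,255],[0.061,0,0,0,0,0,255]],
  ],
)

```text
clock: 8.07
tcp_pos: [0.4928, 0.2066, 0.0758]
orientation: [0.473, 0.437, 0.556, -0.525]
wrist_force: [-4.9, -0.7, 2.8]
finger_gap: 0.0235
```

```bash
python3 - <<'E'
from h import *
print(readout.get_state()['wrist_force'],move(place(.015,.006,.0065),RTool))
im=cams.read_camera('wrist'); cv2.imwrite('pics/w6.png',im)
E
```

```text
[-4.90939091 -0.67530156  2.77998289] ([0.0032, -0.0006, 0.0001], [-0.0003, -0.0008, -0.0031])
```

View pics/w6.png

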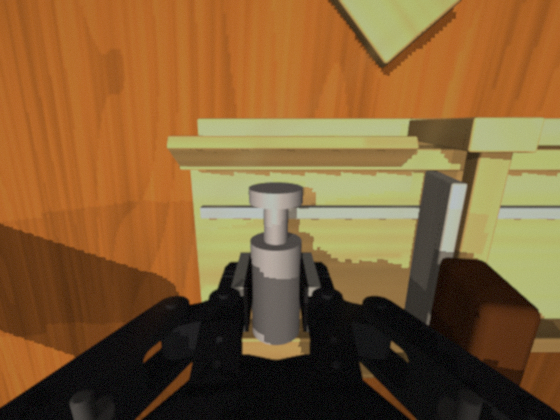

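Contact at about 5 N: the dog touches the deck with its neck over the rib. Releasing.

Call:
drive_tool(
  moves=[
    [[0,0,0,0,0,0,80],[0,0,0,0,0,0,80],[-0.02,0,0,0,0,0,80],[-0.05,0,0,0,0,0,80],[-0.1,0,0,0,0,0,80]],
  ],
)

```text
clock: 8.75
tcp_pos: [0.5098, 0.2076, 0.1754]
orientation: [0.473, 0.437, 0.556, -0.526]
wrist_force: [0.4, -0.0, -0.2]
finger_gap: 0.0588
```

```bash
python3 - <<'E'
from h import *
s=readout.get_state(); print(s['finger_gap'],s['tcp_pos'])
im=cams.read_camera('wrist'); cv2.imwrite('pics/w7.png',im)
E
```

```text
0.05880146906126128 [0.50979764 0.20756792 0.17540545]
```

View pics/w7.png

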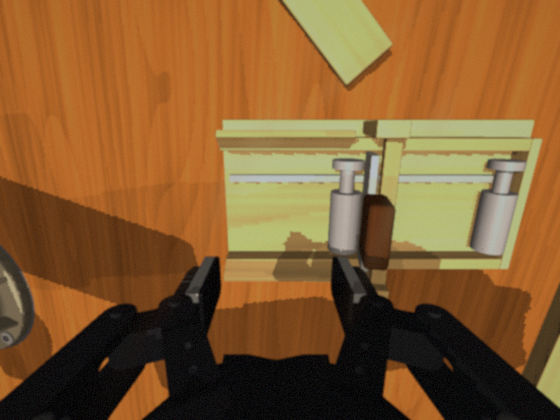

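First dog rests squarely behind the gate at (345,205), neck on the rib. Now the second.

```bash
python3 - <<'E'
from h import *
print(move([.55,0,.2],Rt(.15)),move([.5681,-.2827,.11],Rt(.305)))
E
```

```text
([-0.0207, 0.0191, 0.2102], [-0.0838, -0.0092, 0.1597]) ([0.0675, 0.0328, 0.4937], [-0.2385, -0.0216, 0.1589])
```

Call:
drive_tool(
  moves=[
    [[-0.03,0.005,0.05,-0.02,0,0.04,80],[-0.03,0.01,0.11,-0.05,-0.005,0.1,80],[-0.02,0.015,0.17,-0.08,-0.008,0.15,80],[-0.01,0.02,0.23,-0.12,-0.01,0.16,80],[0,0.025,0.29,-0.16,-0.012,0.16,80]],
  ],
)

```text
clock: 9.43
tcp_pos: [0.5588, -0.0817, 0.1803]
orientation: [0.554, 0.442, 0.553, -0.438]
wrist_force: [0.8, 0.1, 0.7]
finger_gap: 0.0586
```

```bash
python3 - <<'E'
from h import *
print(move([.5681,-.2827,.11],Rt(.305)))
E
```

```text
([0.0699, -0.0367, 0.198], [-0.0776, -0.0007, -0.0053])
```

Call:
drive_tool(
  moves=[
    [[0.01,-0.01,0.06,-0.03,0,-0.002,80],[0.025,-0.022,0.12,-0.06,0,-0.005,80],[0.04,-0.033,0.175,-0.078,0,-0.005,80],[0.06,-0.037,0.198,-0.078,0,-0.005,80],[0.065,-0.037,0.198,-0.078,0,-0.005,80]],
  ],
)

```text
clock: 10.05
tcp_pos: [0.5673, -0.2841, 0.1138]
orientation: [0.569, 0.419, 0.57, -0.419]
wrist_force: [0.5, 0.8, 0.1]
finger_gap: 0.0586
```

```bash
python3 - <<'E'
from h import *
T=pose(); im=cams.read_camera('wrist'); c=cam('wrist',T); cv2.imwrite('pics/w8.png',im)
for k in finder.regions_of('wrist','dog_a')[:4]:
    b,g,r=im[k['pixels']].mean(0)
    print(k['point'],round(k['conf'],2),k['pixels'].sum())
    if g>r+15 or k['pixels'].sum()<500: continue
    p=bp(c,k['point'],.028)
    q=fitdog(c,k['pixels'],[p[0],p[1],1.876]); 
    d=np.array([np.cos(q[2]),np.sin(q[2])]); t=q[:2]-.007*d
    print(t,move([*t,.020],Rt(q[2]-np.pi/2)))
E
```

```text
[277.7, 214.2] 0.82 2906
  fit [ 0.5665 -0.2761  1.8906] 0.054
  fit [ 0.5666 -0.2763  5.0346] 0.23
[ 0.56874443 -0.28272676] ([0.0945, 0.001, 0.0016], [-0.0141, -0.0022, 0.0002])
[236.8, 322.5] 0.72 1499
[142.1, 118.6] 0.63 3534
```

View pics/w8.png

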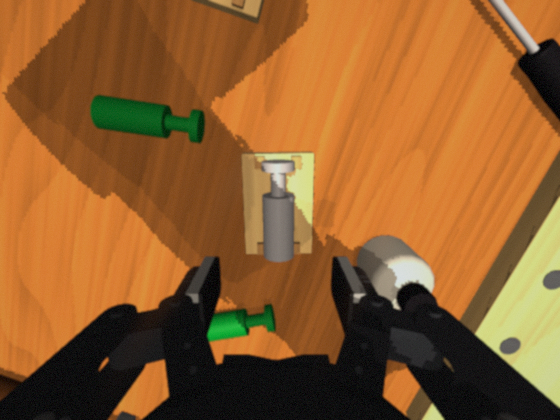

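```bash
python3 - <<'E'
from h import *
T=pose(); c=cam('wrist',T)
p=bp(c,(412,297),.08); print(p, (T[:3,:3].T@(p-T[:3,3])).round(3))
for n in ('scene','side','wrist'): pass
k=finder.regions_of('wrist','glue'); print([(round(a['conf'],2),a['point']) for a in k])
p=bp(c,(395,258),.0); print(p, (T[:3,:3].T@(p-T[:3,3])).round(3))
E
```

```text
[ 0.66961442 -0.29112031  0.08      ] [0.034 0.095 0.04 ]
[(0.83, [394.4, 273.2]), (0.28, [273.9, 216.0])]
[ 0.69207031 -0.29352919  0.        ] [0.114 0.115 0.049]
```

Glue is about 95 mm to the side, clear of the fingers. Descending onto dog 2.

Call:
drive_tool(
  moves=[
    [[0.045,0.001,0.0015,-0.014,-0.002,0,80],[0.08,0.001,0.0015,-0.014,-0.002,0,80],[0.093,0.001,0.0015,-0.014,-0.002,0,80],[0.094,0.001,0.0015,-0.014,-0.002,0,80],[0.094,0.001,0.0015,-0.014,-0.002,0,255]],
  ],
)

```text
clock: 10.82
tcp_pos: [0.5706, -0.2826, 0.023]
orientation: [0.575, 0.414, 0.572, -0.414]
wrist_force: [-0.5, -0.2, 0.4]
finger_gap: 0.0419
```

Call:
drive_tool(
  moves=[
    [[0,0,0,0,0,0,255],[0,0,0,0,0,0,255],[0,0,0,0,0,0,255],[0,0,0,0,0,0,255],[-0.02,0,0,0,0,0,255]],
  ],
)

```text
clock: 11.45
tcp_pos: [0.5694, -0.2819, 0.042]
orientation: [0.574, 0.414, 0.573, -0.413]
wrist_force: [-0.2, -0.4, -1.6]
finger_gap: 0.0236
```

Call:
drive_tool(
  moves=[
    [[-0.02,0,0,0,0,0,255],[-0.05,0,0,0,0,0,255],[-0.1,0,0,0,0,0,255],[-0.14,0,0,0,0,0,255],[-0.16,0,0,0,0,0,255]],
  ],
)

```text
clock: 12.08
tcp_pos: [0.5703, -0.2824, 0.2049]
orientation: [0.575, 0.414, 0.572, -0.413]
wrist_force: [0.7, 0.4, -2.7]
finger_gap: 0.0235
```

```bash
python3 - <<'E'
from h import *
T=pose(); im=cams.read_camera('wrist'); c=cam('wrist',T); cv2.imwrite('pics/w9.png',im); print(T[:3,3])
K=finder.regions_of('wrist','dog_a')
k=[k for k in K if abs(k['point'][0]-275)<30 and k['pixels'].sum()>4000][0]
for dz in (.002,.004,.006,.008):
    q=fitdog(c,k['pixels'],[T[0,3],T[1,3],1.89],z=T[2,3]+dz)
    print(dz,(T[:3,:3].T@(np.r_[q[:2],T[2,3]+dz]-T[:3,3])).round(4))
for h in (.075,.015):
    t=place(h,.004,.0065); print(t.round(4),move(t,RTool))
E
```

```text
[ 0.57032911 -0.28242507  0.20491904]
  fit [ 0.5675 -0.2754  1.8804] 0.067
  fit [ 0.5676 -0.2754  5.0328] 0.205
0.002 [-0.002  -0.0004 -0.0075]
  fit [ 0.5674 -0.2749  1.8836] 0.095
  fit [ 0.5676 -0.275   5.0297] 0.233
0.004 [-0.004  -0.0004 -0.0081]
  fit [ 0.5671 -0.2744  1.8819] 0.126
  fit [ 0.5675 -0.2746  5.0309] 0.263
0.006 [-0.006  -0.0005 -0.0086]
  fit [ 0.5671 -0.2735  1.8834] 0.157
  fit [ 0.5673 -0.2742  5.0388] 0.294
0.008 [-0.008  -0.0003 -0.0095]
[0.5024 0.2071 0.1338] ([0.0694, 0.0894, -0.4867], [0.2537, 0.026, -0.1787])
[0.492  0.2064 0.0747] ([0.1285, 0.0791, -0.4896], [0.2537, 0.026, -0.1787])
```

View pics/w9.png

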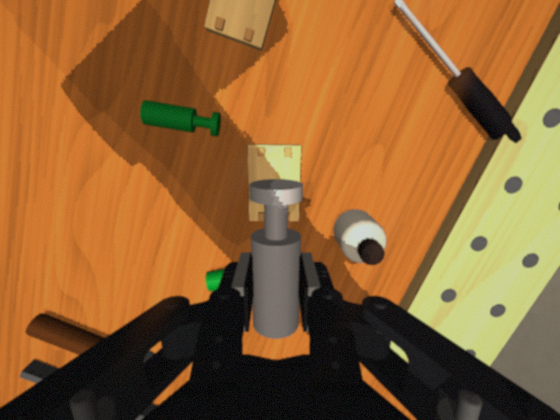

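Call:
drive_tool(
  moves=[
    [[-0.03,0.01,-0.05,0.03,0,-0.02,255],[-0.03,0.02,-0.11,0.06,0.005,-0.05,255],[-0.03,0.03,-0.17,0.09,0.01,-0.08,255],[-0.03,0.04,-0.23,0.12,0.012,-0.1,255],[-0.03,0.05,-0.29,0.15,0.015,-0.12,255]],
  ],
)

```text
clock: 12.8
tcp_pos: [0.5256, 0.0103, 0.2324]
orientation: [0.512, 0.424, 0.567, -0.486]
wrist_force: [1.5, 0.6, -1.8]
finger_gap: 0.0234
```

```bash
python3 - <<'E'
from h import *
for h in (.075,.015):
    t=place(h,.004,.0075,x=-.083); print(t.round(4),move(t,RTool))
E
```

```text
[0.4995 0.2059 0.1343] ([0.0971, 0.0188, -0.1969], [0.1021, 0.0119, -0.0568])
[0.4891 0.2052 0.0752] ([0.157, 0.0154, -0.1978], [0.1021, 0.0119, -0.0568])
```

Call:
drive_tool(
  moves=[
    [[0.0,0.004,-0.055,0.03,0,-0.02,255],[0.0,0.008,-0.115,0.06,0.008,-0.04,255],[0.02,0.015,-0.17,0.1021,0.0119,-0.0568,255],[0.065,0.019,-0.197,0.1021,0.0119,-0.0568,255],[0.096,0.019,-0.197,0.1021,0.0119,-0.0568,255]],
  ],
)

```text
clock: 13.42
tcp_pos: [0.4981, 0.2081, 0.132]
orientation: [0.472, 0.434, 0.558, -0.526]
wrist_force: [-0.1, -0.3, -2.3]
finger_gap: 0.0232
```

```bash
python3 - <<'E'
from h import *
im=cams.read_camera('wrist'); cv2.imwrite('pics/w10.png',im)
for h in (.075,.015):
    t=place(h,.004,.0075,x=-.083); print(t.round(4),move(t,RTool))
E
```

```text
[0.4995 0.2059 0.1343] ([-0.0066, 0.0026, 0.001], [0.0023, 0.0018, 0.0093])
[0.4891 0.2052 0.0752] ([0.0534, 0.0032, 0.0009], [0.0023, 0.0018, 0.0093])
```

View pics/w10.png

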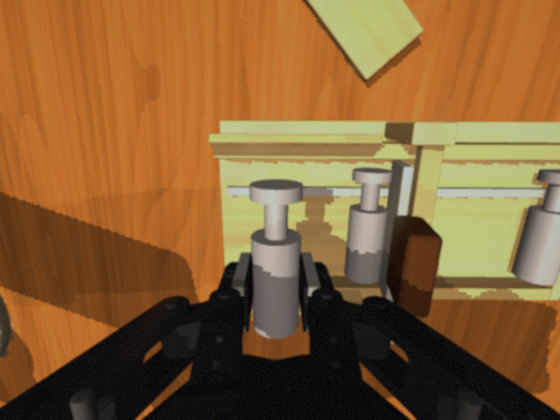

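Call:
drive_tool(
  moves=[
    [[0.025,0.003,0.001,0.002,0.002,0.009,255],[0.043,0.003,0.001,0.002,0.002,0.009,255],[0.052,0.003,0.001,0.002,0.002,0.009,255],[0.054,0.003,0.001,0.002,0.002,0.009,255],[0.054,0.003,0.001,0.002,0.002,0.009,255]],
  ],
)

```text
clock: 14.1
tcp_pos: [0.4895, 0.2051, 0.0753]
orientation: [0.472, 0.437, 0.556, -0.526]
wrist_force: [-0.3, 0.1, -2.9]
finger_gap: 0.0232
```

```bash
python3 - <<'E'
from h import *
print(move(place(.015,.004,.0075,x=-.083),RTool))
E
```

```text
([0.0001, -0.0003, -0.0002], [0.0002, -0.0005, -0.0008])
```

No contact yet, though dog 1 touched at about this depth. I'll lower 2 mm more, then release.

Call:
drive_tool(
  moves=[
    [[0.002,0,0,0,0,0,255],[0.002,0,0,0,0,0,80],[0.002,0,0,0,0,0,80],[-0.03,0,0,0,0,0,80],[-0.08,0,0,0,0,0,80]],
  ],
)

```text
clock: 14.72
tcp_pos: [0.5023, 0.2058, 0.1541]
orientation: [0.472, 0.436, 0.557, -0.527]
wrist_force: [1.2, 0.9, 0.2]
finger_gap: 0.0587
```

Call:
drive_tool(
  moves=[
    [[-0.04,0,0,0,0,0,80],[-0.06,0,0,0,0,0,80],[-0.06,0,0,0,0,0,80],[-0.06,0,0,0,0,0,80],[-0.06,0,0,0,0,0,80]],
  ],
)

```text
clock: 15.35
tcp_pos: [0.5119, 0.2064, 0.212]
orientation: [0.471, 0.435, 0.557, -0.527]
wrist_force: [-0.6, 0.2, 1.1]
finger_gap: 0.0589
```

```bash
python3 - <<'E'
from h import *
T=pose(); im=cams.read_camera('wrist'); cv2.imwrite('pics/w11.png',im); np.save('T11.npy',T)
print(T[:3,3],readout.get_state()['finger_gap'])
for k in finder.regions_of('wrist','gate_grip'): print(k['point'],round(k['conf'],2),k['pixels'].sum(),bp(cam('wrist',T),k['point'],.135))
g=np.array([.5683,.218,.125]); c=cam('wrist',T)
out=im.copy()
Rz=Ro.from_euler('Z',.0664).as_matrix()
for h in (.14,.106):
    X=np.array([g*[1,1,0]+[0,0,h]+Rz@[a,b,0] for a,b in((-.008,-.022),(.008,-.022),(.008,.022),(-.008,.022))])
    cv2.polylines(out,[np.round(proj(c,X)).astype(np.int32)],True,(0,255,255))
cv2.imwrite('pics/w11o.png',cv2.resize(out[80:330,180:560],None,fx=2,fy=2))
E
```

```text
[0.51193778 0.20635619 0.21195173] 0.05900566191287726
[366.1, 206.1] 0.81 2082 [0.56476232 0.22679566 0.135     ]
```

View pics/w11o.png

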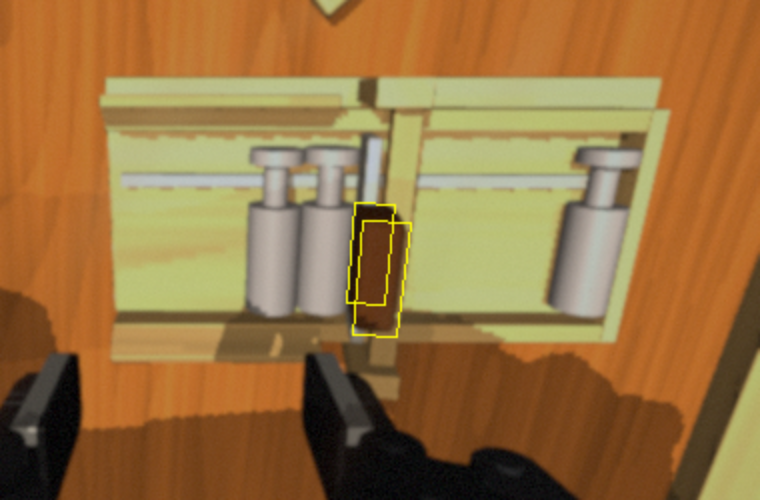

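Both dogs lie side by side behind the gate, necks over the rib. Now the gate.

```bash
python3 - <<'E'
from h import *
print(move([.5675,.218,.20],Rt(.0664)),move([.5675,.218,.108],Rt(.0664)))
E
```

```text
([0.0021, 0.0573, -0.0079], [0.0003, 0.0003, 0.1786]) ([0.0926, 0.0737, -0.0079], [0.0003, 0.0003, 0.1786])
```

Call:
drive_tool(
  moves=[
    [[0,0.03,-0.005,0,0,0.09,80],[0.0,0.057,-0.008,0,0,0.1786,80],[0.002,0.057,-0.008,0,0,0.1786,80],[0.03,0.0625,-0.008,0,0,0.1786,80],[0.03,0.0625,-0.008,0,0,0.1786,80]],
  ],
)

```text
clock: 16.08
tcp_pos: [0.5651, 0.2174, 0.1692]
orientation: [0.515, 0.481, 0.518, -0.485]
wrist_force: [-0.0, 0.7, -0.3]
finger_gap: 0.0588
```

```bash
python3 - <<'E'
from h import *
T=pose(); im=cams.read_camera('wrist'); cv2.imwrite('pics/w12.png',im)
print(T[:3,3],move([.5675,.218,.108],Rt(.0664)))
E
```

```text
[0.56509473 0.21743699 0.1691966 ] ([0.0626, 0.0017, -0.0003], [0.0002, 0.0008, 0.0046])
```

View pics/w12.png

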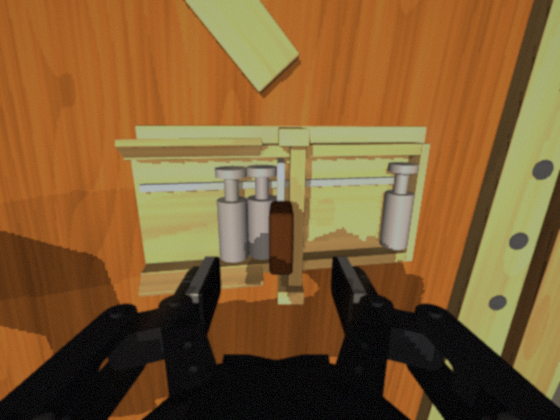

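Call:
drive_tool(
  moves=[
    [[0.03,0.0025,0,0,0,0.004,80],[0.05,0.0025,0,0,0,0.004,80],[0.061,0.0025,0,0,0,0.004,80],[0.061,0.0025,0,0,0,0.004,80],[0.061,0.0025,0,0,0,0.004,255]],
  ],
)

```text
clock: 16.75
tcp_pos: [0.569, 0.2179, 0.1108]
orientation: [0.517, 0.483, 0.516, -0.483]
wrist_force: [0.4, 0.2, 0.6]
finger_gap: 0.0418
```

Call:
drive_tool(
  moves=[
    [[0,0,0,0,0,0,255],[0,0,0,0,0,0,255],[0,0,0,0,0,0,255],[0,0,0,0,0,0,255],[0,0,0,0,0,0,255]],
  ],
)

```text
clock: 17.38
tcp_pos: [0.5684, 0.218, 0.1121]
orientation: [0.517, 0.483, 0.516, -0.483]
wrist_force: [-4.7, -0.5, 6.3]
finger_gap: 0.0151
```

```bash
python3 - <<'E'
from h import *
s=readout.get_state(); print(s['tcp_pos'],s['wrist_force'],s['finger_gap'])
b=cams.read_camera('side');im=cams.read_camera('wrist'); cv2.imwrite('pics/w13.png',np.hstack([im[100:400,150:410],cv2.resize(b[225:335,200:335],None,fx=2.7,fy=2.727)[:300]]))
E
```

```text
[0.56836251 0.21800948 0.11208409] [-4.70358698 -0.52480486  6.34214729] 0.015109585056753009
```

View pics/w13.png

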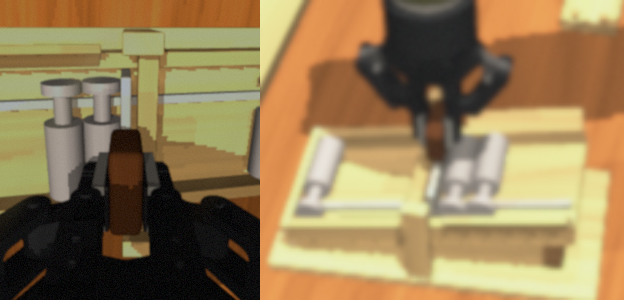

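Grip block held (15 mm). Lifting.

Call:
drive_tool(
  moves=[
    [[-0.01,0,0,0,0,0,255],[-0.022,0,0,0,0,0,255],[-0.034,0,0,0,0,0,255],[-0.043,0,0,0,0,0,255],[-0.046,0,0,0,0,0,255]],
  ],
)

```text
clock: 18.1
tcp_pos: [0.5682, 0.218, 0.1573]
orientation: [0.516, 0.483, 0.516, -0.483]
wrist_force: [4.9, 1.3, -20.2]
finger_gap: 0.0151
```

Call:
drive_tool(
  moves=[
    [[0,0,0,0,0,0,255],[0,0,0,0,0,0,255],[0,0,0,0,0,0,255],[0,0,0,0,0,0,255],[0,0,0,0,0,0,255]],
  ],
)

```text
clock: 18.73
tcp_pos: [0.5682, 0.218, 0.1572]
orientation: [0.516, 0.483, 0.516, -0.483]
wrist_force: [1.7, 0.8, -7.3]
finger_gap: 0.015
```

```bash
python3 - <<'E'
from h import *
s=readout.get_state(); print(s['tcp_pos'],s['wrist_force'],s['finger_gap'])
b=cams.read_camera('side');a=cams.read_camera('scene'); cv2.imwrite('pics/w14.png',np.hstack([cv2.resize(a[130:240,260:395],None,fx=2.9,fy=2.9),cv2.resize(b[225:335,200:335],None,fx=2.9,fy=2.9)]))
E
```

```text
[0.56822921 0.21799543 0.15717613] [ 1.66406743  0.81670782 -7.25390604] 0.015004244539659319
```

View pics/w14.png

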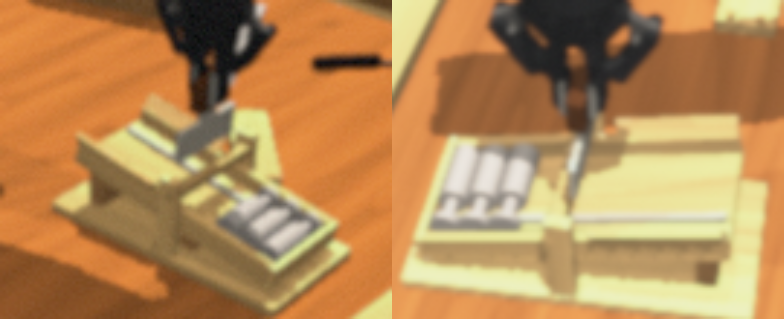

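All three dogs lie at the pick-up end and the gate rose 45 mm against its stop. Releasing and retreating upward.

Call:
drive_tool(
  moves=[
    [[0,0,0,0,0,0,100],[0,0,0,0,0,0,100],[0,0,0,0,0,0,100],[-0.04,0,0,0,0,0,100],[-0.09,0,0,0,0,0,100]],
  ],
)

```text
clock: 19.45
tcp_pos: [0.5674, 0.2178, 0.2473]
orientation: [0.516, 0.482, 0.517, -0.484]
wrist_force: [0.8, 0.5, 0.3]
finger_gap: 0.0519
```

Call:
drive_tool(
  moves=[
    [[-0.02,-0.02,0.02,0,0,0,80],[-0.02,-0.05,0.05,0,0,0,80],[-0.02,-0.07,0.07,0,0,0,80],[-0.02,-0.07,0.07,0,0,0,80],[-0.02,-0.07,0.07,0,0,0,80]],
  ],
)

```text
clock: 20.08
tcp_pos: [0.5029, 0.1436, 0.268]
orientation: [0.516, 0.483, 0.517, -0.484]
wrist_force: [0.3, -0.2, -0.5]
finger_gap: 0.0585
```

```bash
python3 - <<'E'
from h import *
T=pose(); c=cam('wrist',T); print(T[:3,3])
b=cams.read_camera('side');a=cams.read_camera('scene');im=cams.read_camera('wrist'); cv2.imwrite('pics/w15.png',np.hstack([cv2.resize(a[130:240,260:395],None,fx=2.9,fy=2.9),cv2.resize(b[225:335,200:335],None,fx=2.9,fy=2.9)])); cv2.imwrite('pics/w15w.png',im); cv2.imwrite('pics/s15.png',a); cv2.imwrite('pics/b15.png',b)
g=[max(finder.regions_of(n,'gate_grip'),key=lambda k:k['conf'])['point'] for n in('scene','side')]
print(g,tri([cam('scene'),cam('side')],g))
E
```

```text
[0.50289725 0.14358988 0.26799458]
[[326.3, 170.8], [260.6, 267.0]] [0.57219771 0.21058797 0.13595769]
```

View pics/w15.png

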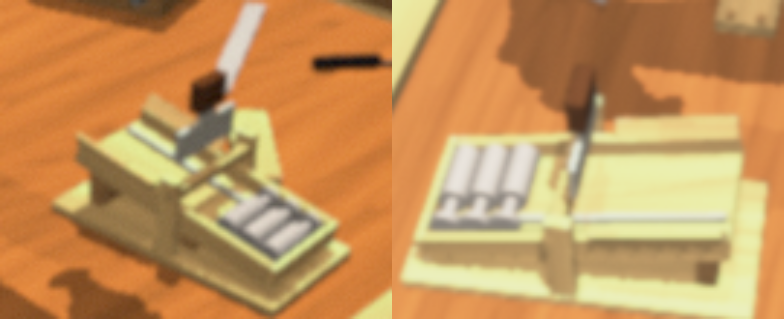

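View pics/w15w.png

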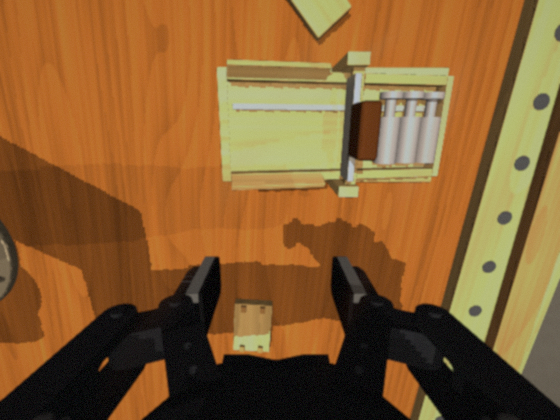

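View pics/s15.png

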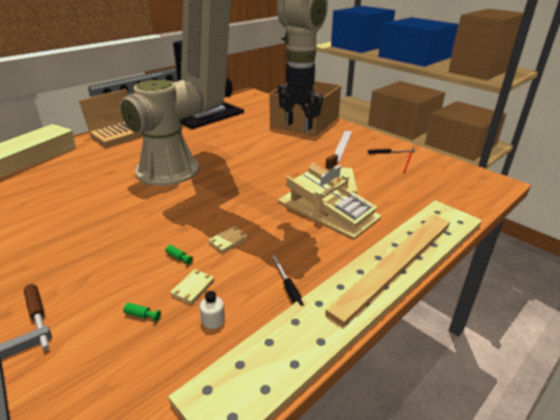

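```bash
python3 - <<'E'
from h import *
cs=[cam('scene'),cam('side')]
print(tri(cs,[(331.7,161.4),(265.2,258.4)]))
for l in (.03,.045):
  print([proj(c,[[.5683,.218,.123+l]]).round(1).tolist() for c in cs])
a=cv2.imread('pics/s15.png'); b=cv2.imread('pics/b15.png')
o=[]
for im,c,(x,y) in((a,cs[0],(300,135)),(b,cs[1],(235,230))):
    z=cv2.resize(im[y:y+60,x:x+60],None,fx=6,fy=6,interpolation=cv2.INTER_CUBIC)
    for l,col in((.04,(0,0,255)),(.045,(255,255,0))):
      for h in(.106,.14):
        X=np.array([np.array([.5683,.218,h+l])+Ro.from_euler('Z',.0664).as_matrix()@[i,j,0] for i,j in((-.008,-.022),(.008,-.022),(.008,.022),(-.008,.022))])
        cv2.polylines(z,[np.round((proj(c,X)-[x,y])*6).astype(np.int32)],True,col)
    o.append(z)
cv2.imwrite('pics/g.png',np.hstack(o))
E
```

```text
[0.56747348 0.21777615 0.16686946]
[[[331.0, 165.5]], [[264.5, 262.9]]]
[[[331.4, 160.9]], [[264.2, 258.3]]]
```

View pics/g.png

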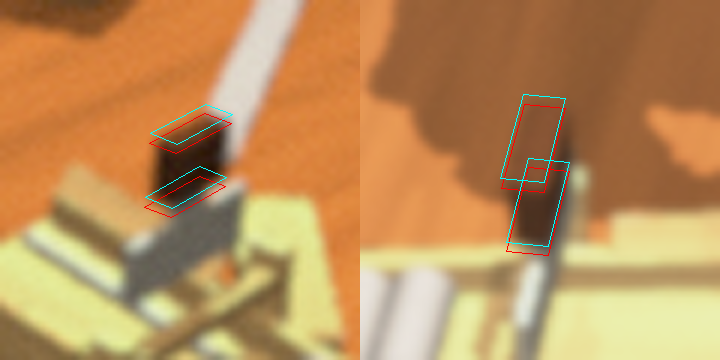

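```bash
python3 - <<'E'
from workcell import env, readout
print(readout.get_state()['clock']); print(env.hand_in())
E
```

```text
20.325
the job is handed in; nothing more can be done
None
```

Both bench dogs are in the ramp and have rolled down to the pick-up end beside dog_c. The gate is up, and I handed the job in at 20.3 s, well under the 67 s limit.

**What I did:** With the gate shut, I laid each dog at the load spot with its neck over the rib. Pictures showed both lying behind the gate before I lifted it, and I then let go and moved the arm clear.

**Last checks:**
- **Dogs:** In all three cameras the three dogs lie parallel at the end stop with their necks over the rib.
- **Bystanders:** The glue, screwdriver, offcut and green look-alikes appear where they were.
- **Gate:** The gripper rose 45.1 mm holding the gate grip. The wrist force peaked at 20 N and settled at 7 N, more than the 4 to 5 N needed to lift, so I took the gate to be at its stop.

**What disagreed:**
- **Gate height from images:** My hand-picked image points gave about 44 mm of lift, with roughly 2 mm uncertainty. The network's gate region gave a much lower height, but I discounted it because it covered the whole gate plate rather than the grip block.
- **Neck direction:** The description says dog_b's neck points roughly the opposite way. The pictures showed both necks pointing toward +y, about 18° apart, so I turned neither dog round.
- **Grip opening:** The gripper read about 23.5 mm on the 26 mm dogs, but both held firmly.

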